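Reassemble the sample mixer: clear the base, seat the cup on its pegs, latch it

TASK

Take the cork ring that was left on the mixer base and stack it on the other cork ring on the tiled shelf. Then seat the steel mixing cup upright on the base so that both pegs go into the holes of its foot plate and the plate lies flat and fully home, and swing the base's latch arm all the way in over the foot plate. Leave all other labware where it stands.

Things in the scene. Friction and masses are not known exactly. Their poses are not given: they have to be found in the camera images.
- base: fixed mixer base, a grey housing with a bare steel top, 170 (x) by 190 (y) by 50 mm high; origin at the centre of its underside, z up; -x is the front with a small black panel. Two steel pegs, 10 mm diameter with tapered tips, stand 13 mm above the top at y = +50 and -50 mm (x = 0). A latch arm turns on a pillar at x = -75, y = -34 mm.
- seat (a point): centre of the base's steel top face, 50 mm above the base's origin, midway between the two pegs: where the centre of the cup's underside must come; its axes are those of the base
- latch (a joint): latch arm angle, rad, 0 to 1.5, growing counter-clockwise from above. 0: arm points along the base's -y, clear of the cup; 1.5: along its +x, over the foot plate of a seated cup. Arm 14 mm wide, 37 mm from pillar axis to pin axis, underside 14 mm above the base's top (4 mm over a seated foot plate). Starts at 0 to 0.15, turns easily, stays where left.
- latch_pin (a point): top centre of the upright steel pin (14 mm diameter, 34 mm tall, its top 53 mm above the base's top) at the end of the latch arm: push or pull this to turn the arm
- cup: loose steel mixing cup, 0.35 kg: a straight round cup of 66 mm outer diameter, 3 mm wall, centred on a flat foot plate 110 (x) by 130 (y) by 10 mm; rim 78 mm above the underside. Origin at the centre of the plate's underside, z up. Two through holes of 13 mm at y = +50 and -50 mm take the base's pegs, either way round.
- ring_a: loose cork ring that starts lying on the mixer base between the pegs; 68 mm outer diameter, 32 mm hole, 28 mm high, 40 g; origin at the centre of its underside
- ring_b: loose cork ring of the same size that starts lying on the tiled shelf surface; origin at the centre of its underside
- dish: bystander: white porcelain evaporating dish, 90 mm across, 36 mm high; origin under its centre
- mortar: bystander: white porcelain mortar, 90 mm across, 50 mm high; origin under its centre
- cylinder: bystander: clear glass graduated cylinder, 246 mm tall, foot 76 mm across; origin under its centre
- tripod: bystander: chrome tripod stand, 149 mm tall, 160 mm across its feet; origin under its centre
- beaker: bystander: clear glass beaker, 72 mm across, 95 mm high; origin under its centre
- reagent: bystander: brown glass reagent bottle, 66 mm across, 150 mm tall; origin under its centre

How it is judged (in metres and radians):
On the way, in this order (a step that is already met when the one before it is completed fails the run):
1. the cork ring from the base lies flat on the other cork ring (horizontal distance between ring_a and ring_b below 0.02 m and z of ring_a in the frame of ring_b between 0.024 and 0.032 m and height (world z) of ring_b below 0.006 m and angle between ring_a's own z axis and vertical below 0.12 rad), for 0.2 s.
2. the cup sits fully home on both pegs of the base (horizontal distance between cup and seat below 0.0035 m and z of cup in the frame of seat below 0.003 m and angle between the y axis of cup and the y axis of base, either way round below 0.08 rad and angle between cup's own z axis and vertical below 0.05 rad), for 0.2 s.
3. the latch arm is swung in over the foot plate (value of joint latch above 1.25 rad), for 0.1 s.
At the end, for the whole second after the job is handed in: Ring from the base flat on the other cork ring, itself on the shelf (centres within 20 mm); cup fully home on both pegs (underside within 3 mm of the top, centred within 3.5 mm, aligned within 0.08 rad, either way round, upright); latch above 1.25 rad; all at rest (all of step 1 and all of step 2 and value of joint latch above 1.25 rad and linear speed of each of cup, ring_a below 0.02 m/s); the robot touches nothing.
It fails at once if another piece of labware is pushed more than 30 mm from its place or knocked over (distance of any of dish, mortar, cylinder, tripod, beaker, reagent from where it was at the start of the episode above 0.03 m or angle between any of dish, mortar, cylinder, tripod, beaker, reagent's own z axis and vertical above 0.5 rad).
It fails at once if the cup is tipped over (angle between cup's own z axis and vertical above 0.7 rad).
It also fails if it takes over 69 s, if anything falls off the work surface, if the arm or the gripper's body presses on something with over 40 N, if the wrist force passes 120 N, or if a joint passes its speed limit or range.

ROBOT

A 6-joint arm with a two-finger parallel gripper is mounted at the origin on the work surface. World frame = base frame: x ahead of the robot, y to its left, z up, the work surface at z = 0. Lengths are in mm, angles in degrees, forces in N, time in s.
With the tool pointing down it reaches from about 300 to 850 mm from the base axis. Payload 4.2 kg.
Tool frame: the origin (TCP) lies midway between the tips of the shut fingers; the grasp point (between the pads) lies 19 mm behind it (env.grasp_offset is the distance from the TCP to the grasp point, in mm); z points along the fingers, y is the line along which they close (so a half turn about z gives the same grasp; the last joint's range is limited). The gripper opens to 91 mm and grips with 3 to 60 N. Pads are 32 mm wide; open, the fingers measure 118 mm over their backs; the gripper's body (76 mm by 178 mm) begins 60 mm behind the grasp point.
Start: joints at [62.51, 18.312, 89.639, -0, 72.044, -1.146], TCP at [255.174, 515.3, 174.476] pointing down, gripper open.
Joint ranges: [-177.97, 177.97], [-48.28, 115.42], [12.27, 149.76], [-77.06, 257.06], [2.81, 150.46], [-146.56, 146.56]. Speed limits (degrees/s): [147.25, 147.25, 180, 180, 180, 180].

INTERFACE

Orientations are given as [roll, pitch, yaw] about the fixed x, y, z axes, in that order (R = Rz(yaw) Ry(pitch) Rx(roll)).
In Python, from workcell import env, optics gives the robot as it stands. The module is installed in compiled form; this text tells all that it offers.
- The arm moves only by the tool send_rows, never from a script. Its argument "targets" is a list that holds one entry, the list of rows, each a list of 7 numbers: the turn, a rotation vector about the world's x, y, z scaled (see below), then the shift along the world's x, y, z scaled (see below), then the closure, from -1 (fully open) to 1 (shut). In form: [[[rx, ry, rz, x, y, z, gripper], ...]]. A call has 1 to 12 rows; each row shifts and turns the commanded pose from where the row before left it; what a row does not reach is not made up. The controller multiplies each number of a shift by 0.2 m and each number of a turn by pi/2 rad. A row lasts 1/10 s, in which the tool goes at most 50 mm and 8.59 degrees, less where a joint would pass 70% of its speed; a pose out of reach is approached as far as the arm can. A call with a number of a shift or a turn outside -1 to 1 is refused whole. A call with a gripper value outside its range is refused whole. The fingers move at their own pace and stop on an object; "grip_force" is the grip in N (left out, the last holds). Time passes only in rows, so rows that do not move let the fingers close. It gives the time, the measured TCP pose, the force, the opening and the grip force at its end, in the units of the state.
- env.state(): the state, without advancing time (a new reading comes with each control period).
- optics.grab_frame(name): name is "scene" or "side" or "wrist"; returns (picture, depth): 384x512x3 uint8, red, green, blue; 384x512 float32, mm along the optical axis (not along the pixel's ray), 0 where there is no reading.
- optics.camera_info(name): a dict with "camera_matrix" (3x3 intrinsics, pixels), "R" (3x3) and "t" (3): a world point X has camera coordinates R X + t; the wrist camera has in their place "mount" (4x4, takes a point from camera to tool coordinates, whose origin is the TCP and whose axes are the flange's). Camera axes: x right, y down, z forward; pixel columns grow to the right and rows downward; lengths in mm; the calibration is good to about 2 mm. A picture is of the moment at which its call begins: read the wrist's pose just before it. camera_info takes no time and is no camera call.
- env.job_done(): hands the job in; it is judged then, once.
Trained networks look in the newest picture that a camera, given by its name, has taken for a name from the list of things; names that differ only in an ending like _2 or _b are one class to them, and where a whole thing is asked for, a point or a joint stands for the part that bears it (a point fixed in the world has none). Each returns a list of dicts, best first, with "conf" (0 to 1); they miss things now and then, are a little off and sometimes report something else, mostly with a low value. They report only what shows in the picture. A call takes as long as a camera call.
- optics.silhouettes(camera, name): "mask" (384x512 bool, what is visible of it) and "at" ([column, row] in pixels, amid what is visible of it).
- optics.place_of(camera, name): "at" ([column, row] in pixels: a listed point, or the origin of a listed thing).
The state is a dict: "time_s": time; "qpos": joint angles; "qvel": joint speeds; "effort": joint torques, N m; "ee_pos": TCP position; "ee_rot": TCP orientation; "force": force on the tool from outside, world axes, zero at the start; "torque": the same for the moment, N m; "gripper_width": finger opening in mm; "gripper_force": force on a finger pad.
Only numpy, scipy, OpenCV 4.12 (cv2) and the standard library are available. Lean on these libraries where they do the work, as an engineer would, in place of code of your own. Each camera call takes 0.05 s, during which the arm holds its last target. There are 200 camera calls.

## Working session

There is one attempt and no reset: what is moved stays moved. The work goes in short steps, Python scripts to look and compute and a tool call to move; the robot and the scene stay as the last step left them, time stands still between calls to the robot, and variables do not carry over. Pictures are saved under pics/ and viewed, at most 10 in all, crops included, and the job is handed in when it is done.

Besides the shell and the picture viewer there is one more tool, called after "Emit:" as name(argument=value, ...) on one line, values as JSON. send_rows: Moves the arm, as the interface text tells. Its arguments: {"type":"object","properties":{"targets":{"type":"array"},"grip_force":{"type":"number"}},"required":["targets"]}

```bash
mkdir -p pics; cat > h.py <<'E'
import numpy as np, cv2
from workcell import env, optics
from scipy.spatial.transform import Rotation as Ro
def ext(cam):
    c=optics.camera_info(cam);K=np.array(c["camera_matrix"])
    if "R" in c: return K,np.array(c["R"]),np.array(c["t"])
    s=env.state();M=np.array(c["mount"])
    T=np.eye(4);T[:3,:3]=Ro.from_euler('xyz',s["ee_rot"],degrees=True).as_matrix();T[:3,3]=s["ee_pos"]
    W=np.linalg.inv(T@M);return K,W[:3,:3],W[:3,3]
def grab(cam,save=None):
    e=ext(cam);p,d=optics.grab_frame(cam)
    if save: cv2.imwrite(f"pics/{save}.png",p[:,:,::-1])
    return p,d,e
def cloud(d,e,mask=None):
    K,R,t=e;v,u=np.nonzero((d>0)&(mask if mask is not None else True));z=d[v,u]
    P=np.c_[(u-K[0,2])/K[0,0]*z,(v-K[1,2])/K[1,1]*z,z]
    return (P-t)@R,u,v
def onplane(uv,z,e):
    K,R,t=e;r=R.T@np.array([(uv[0]-K[0,2])/K[0,0],(uv[1]-K[1,2])/K[1,1],1]);o=-R.T@t
    return o+r*(z-o[2])/r[2]
E
python3 - <<'E'
from h import *
print(env.state())
for c in ["scene","side"]:
    p,d,e=grab(c,c+"0")
    print(c,"cam at",-e[1].T@e[2])
    for n in ["base","latch_pin","latch","cup","ring_a","dish","mortar","cylinder","tripod","beaker","reagent"]:
        for m in optics.silhouettes(c,n)[:3]:
            if m["conf"]<.3: continue
            P,_,_=cloud(d,e,m["mask"])
            if len(P): print(n,round(m["conf"],2),np.round(m["at"]),np.round(np.median(P,0)),"lo",np.round(np.percentile(P,3,0)),"hi",np.round(np.percentile(P,97,0)))
E
```

```text
{'time_s': 0.0, 'qpos': array([ 6.25110699e+01,  1.83523460e+01,  8.97055951e+01,  5.79883455e-04,
        7.20424906e+01, -1.14524725e+00]), 'qvel': array([-0.05015454,  0.02524952, -0.02548325,  0.03587224,  0.0124289 ,
        0.01366937]), 'effort': array([-9.18880323e-04, -4.12445748e+01, -2.31980091e+01,  7.26771913e-02,
        4.55685973e-02, -1.54799482e-04]), 'ee_pos': array([254.89047491, 514.79350558, 173.61875671]), 'ee_rot': array([-1.79899599e+02, -2.55853830e-03,  1.53656136e+02]), 'force': array([-0.1360079 , -0.24098303, -1.05537677]), 'torque': array([0.0109902 , 0.0112044 , 0.01977831]), 'gripper_force': 0.0, 'gripper_width': 91.07022467924989}
scene cam at [1093.99910054 -203.62956687 1065.16240321]
base 0.97 [258. 189.] [551.  20.  50.] lo [451. -69.  16.] hi [637. 128.  73.]
base 0.62 [186. 269.] [ 696. -278.   18.] lo [ 664. -315.    3.] hi [ 738. -238.   38.]
latch 0.57 [229. 180.] [492. -45.  72.] lo [454. -67.  32.] hi [504. -22. 104.]
cup 0.67 [170. 213.] [ 508. -269.   13.] lo [ 448. -329.    5.] hi [ 548. -209.   78.]
ring_a 0.81 [257. 182.] [549.  27.  
[... 1230 characters left out ...]
-333.    0.] hi [ 542. -207.   78.]
ring_a 0.77 [249. 193.] [544.  26.  76.] lo [515.  -5.  51.] hi [574.  55.  82.]
ring_a 0.6 [192. 176.] [492. 273.  25.] lo [458. 243.   0.] hi [523. 315.  31.]
dish 0.79 [339. 213.] [ 716. -273.   20.] lo [ 666. -315.    3.] hi [ 743. -240.   38.]
mortar 0.71 [236. 150.] [718. 230.  33.] lo [672. 184.   5.] hi [747. 261.  51.]
cylinder 0.82 [174. 127.] [594. 476. 107.] lo [573. 458.   3.] hi [628. 509. 241.]
tripod 0.8 [389. 246.] [ 630. -476.  128.] lo [ 574. -558.   -2.] hi [ 788. -419.  151.]
beaker 0.74 [141. 162.] [396. 466.  66.] lo [368. 445.   5.] hi [432. 513.  94.]
reagent 0.81 [141. 135.] [486. 579.  83.] lo [462. 561.   1.] hi [540. 706. 148.]
```

View pics/scene0.png

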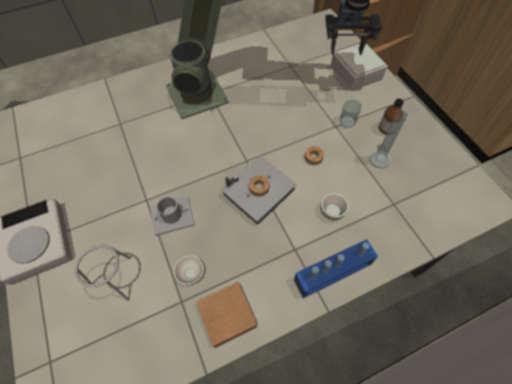

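View pics/side0.png

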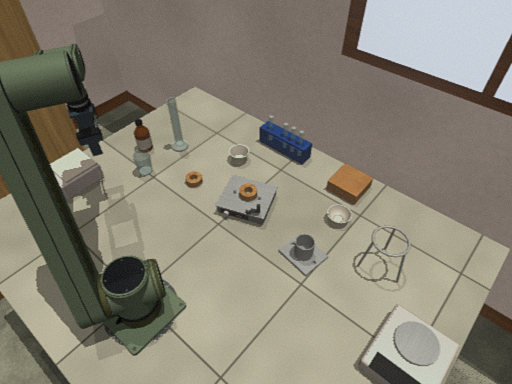

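The scene picture shows ring_a on the base at (258,185), ring_b at (313,156) and the cup at (170,213). In the side picture they are at (248,192), (193,179) and (303,250). The latch is at about (230,181) in scene.

```bash
cat >> h.py <<'E'
from scipy.optimize import least_squares
def circ(P,r=None):
    P=P[:,:2];c0=P.mean(0)
    f=lambda q:np.hypot(*(P-q[:2]).T)-(q[2] if r is None else r)
    return least_squares(f,[*c0,34],loss='soft_l1',f_scale=1).x
def rect(P):
    (c,s,a)=cv2.minAreaRect(P[:,:2].astype(np.float32));return np.round(c,1),np.round(s,1),round(a,2)
E
python3 - <<'E'
from h import *
for c in ["scene","side"]:
    p,d,e=grab(c)
    P,u,v=cloud(d,e)
    for n,c0,z0 in (("ring_a",(548,27),78),("ring_b",(492,273),28)):
        r=np.hypot(P[:,0]-c0[0],P[:,1]-c0[1]); S=P[(r<42)&(abs(P[:,2]-z0)<4)]
        print(c,n,len(S),rect(S),S.mean(0).round(1))
    B=P[(abs(P[:,0]-548)<130)&(abs(P[:,1]-27)<130)&(abs(P[:,2]-50)<4)];print(c,"base",len(B),rect(B),np.median(B[:,2]))
    C=P[(abs(P[:,0]-500)<90)&(abs(P[:,1]+270)<90)]
    Q=C[abs(C[:,2]-10)<4];print(c,"plate",rect(Q),np.median(Q[:,2]))
    Q=C[abs(C[:,2]-78)<4];print(c,"rim",len(Q),rect(Q),circ(Q))
    L=P[(abs(P[:,0]-480)<60)&(abs(P[:,1]+45)<60)&(P[:,2]>92)];print("pin",len(L),L.mean(0))
    L=P[(abs(P[:,0]-480)<60)&(abs(P[:,1]+45)<60)&(P[:,2]>60)];print("latch",len(L),rect(L))
E
```

```text
scene ring_a 230 (array([546.4,  29.7]), array([62.4, 65.9]), 66.1) [546.9  29.6  78.2]
scene ring_b 181 (array([489.2, 275.3]), array([64.8, 66.1]), 14.98) [489.9 274.8  28.2]
scene base 2004 (array([539.4,  31.1]), array([172.3, 191. ]), 20.82) 50.53469120805288
scene plate (array([ 504.5, -264.8]), array([141.1, 132. ]), 82.63) 10.56638136499542
scene rim 77 (array([ 492.9, -268. ]), array([63.6, 64. ]), 76.56) [ 493.68944422 -267.73563211   31.46574927]
pin 18 [499.74034793 -62.1738987  101.4710788 ]
latch 116 (array([503.6, -19.7]), array([91.8, 44.8]), 61.68)
side ring_a 141 (array([546.9,  27.8]), array([65.7, 64. ]), 41.25) [546.7  27.9  77.8]
side ring_b 111 (array([490.1, 274.9]), array([67.5, 62.6]), 14.31) [489.5 273.4  27.5]
side base 1246 (array([541.8,  30. ]), array([173.2, 191. ]), 20.62) 49.74550432270645
side plate (array([ 494.7, -261. ]), array([145.5, 162.8]), 81.27) 10.186147608088682
side rim 67 (array([ 494.9, -268.8]), array([64.3, 63.9]), 42.58) [ 494.17994805 -268.62704871   31.4255394 ]
pin 17 [497.88457497 -62.93287964  99.83378908]
latch 120 (array([501.7, -21.5]), array([91.4, 45.2]), 61.87)
```

Emit:
send_rows(targets=[[[0,0,-0.0398,0.1215,-0.2028,0,-1],[0,0,-0.0398,0.1215,-0.2028,0,-1],[0,0,-0.0398,0.1215,-0.2028,0,-1],[0,0,-0.0398,0.1215,-0.2028,0,-1],[0,0,-0.0398,0.1215,-0.2028,0,-1],[0,0,-0.0398,0.1215,-0.2028,0,-1],[0,0,-0.0398,0.1215,-0.2028,0,-1],[0,0,-0.0398,0.1215,-0.2028,0,-1],[0,0,-0.0398,0.1215,-0.2028,0,-1],[0,0,-0.0398,0.1215,-0.2028,0,-1],[0,0,-0.0398,0.1215,-0.2028,0,-1],[0,0,-0.0398,0.1215,-0.2028,0,-1]]])

```text
time_s: 2.5
ee_pos: [547.6, 26.7, 174.7]
ee_rot: [180.0, -0.0, 110.5]
force: [0.7, 0.4, -0.4]
gripper_width: 91.0
gripper_force: 0.0
```

Emit:
send_rows(targets=[[[0,0,0,0,0,0,-1],[0,0,0,0,0,0,-1],[0,0,0,0,0,0,-1]]])

```text
time_s: 2.8
ee_pos: [546.1, 29.4, 174.4]
ee_rot: [-180.0, -0.0, 110.7]
force: [1.1, 0.4, 0.5]
gripper_width: 91.2
gripper_force: 0.0
```

```bash
python3 - <<'E'
from h import *
s=env.state();print(s["time_s"],s["ee_pos"],s["ee_rot"],s["qpos"])
p,d,e=grab("wrist","w1")
P,u,v=cloud(d,e);print("cam",-e[1].T@e[2], P.min(0),P.max(0))
S=P[(np.hypot(P[:,0]-547,P[:,1]-29)<42)&(abs(P[:,2]-78)<4)]
if len(S):print("ring",len(S),rect(S),circ(S),S.mean(0))
B=P[(abs(P[:,0]-540)<130)&(abs(P[:,1]-30)<130)&(abs(P[:,2]-50)<4)];print("base",len(B),rect(B) if len(B) else 0)
a=np.deg2rad(20.7)
for sg in (1,-1):
    q=np.array([540.6,30.5])+sg*50*np.array([-np.sin(a),np.cos(a)])
    S=P[(np.hypot(P[:,0]-q[0],P[:,1]-q[1])<14)&(P[:,2]>58)&(P[:,2]<68)];print("peg",q,len(S),S.mean(0) if len(S) else 0, rect(S) if len(S) else 0)
E
```

```text
2.8 [546.142812    29.35485559 174.3946198 ] [-1.79978083e+02 -3.73921953e-02  1.10723847e+02] [ 1.85242866e+00  1.58049920e+01  9.32812680e+01  2.99331450e-02
  7.09465757e+01 -1.88812049e+01]
cam [521.18837136  93.63386429 384.47573641] [ 205.61592858 -209.41971653   -3.8118924 ] [870.91972258 313.13436748 343.59705132]
ring 2561 (array([546.3,  31.4]), array([67. , 66.9]), 78.77) [546.26354752  31.77006305  26.14720958] [546.04561989  32.29876203  77.71471356]
base 20806 (array([538.1,  37.6]), array([170.8, 179.1]), 20.78)
peg [522.92625781  77.27220154] 65 [522.24369864  79.32860127  60.83450433] (array([522.2,  79.5]), array([8.8, 8.8]), 66.37)
peg [558.27374219 -16.27220154] 50 [557.56292635 -13.21244671  60.73670429] (array([557.9, -13.9]), array([7.9, 8.5]), 20.58)
```

View pics/w1.png

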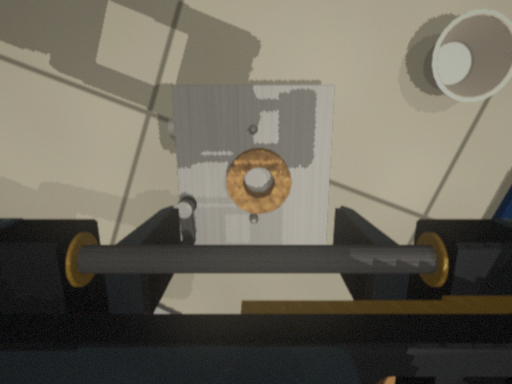

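The wrist picture shows the ring at (259,181), the pegs at (252,129) and (254,218), and the pin at (186,210). The approach is clear, so I'm descending to grasp.

Emit:
send_rows(targets=[[[0,0,0,0,0.0075,-0.15,-1],[0,0,0,0,0,-0.15,-1],[0,0,0,0,0,-0.15,-1],[0,0,0,0,0,-0.15,-1],[0,0,0,0,0,0,-1],[0,0,0,0,0,0,-1],[0,0,0,0,0,0,1],[0,0,0,0,0,0,1],[0,0,0,0,0,0,1],[0,0,0,0,0,0,1],[0,0,0,0,0,0,1],[0,0,0,0,0,0,1]]], grip_force=12)

```text
time_s: 4.05
ee_pos: [546.8, 30.0, 54.6]
ee_rot: [180.0, 0.0, 110.7]
force: [0.6, 0.3, -1.0]
gripper_width: 46.2
gripper_force: 0.0
```

Emit:
send_rows(targets=[[[0,0,0,0,0,0,1],[0,0,0,0,0,0,1]]])

```text
time_s: 4.25
ee_pos: [546.8, 30.0, 54.4]
ee_rot: [-180.0, -0.0, 110.7]
force: [0.3, 0.1, -0.9]
gripper_width: 30.1
gripper_force: 0.0
```

```bash
python3 - <<'E'
from h import *
s=env.state();print(s["gripper_width"],s["gripper_force"],s["ee_pos"])
p,d,e=grab("wrist","w2")
E
```

```text
30.111842444108767 0.0 [546.7539781   30.03524176  54.41833939]
```

View pics/w2.png

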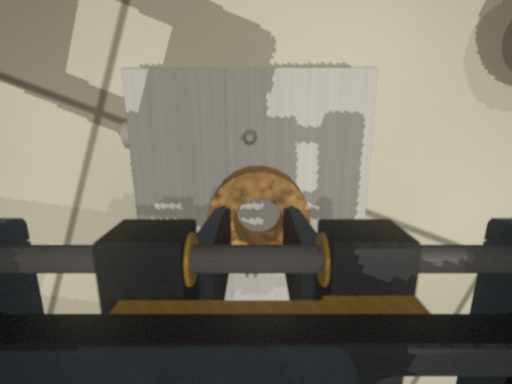

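```bash
python3 - <<'E'
from h import *
s=env.state();p,d,e=grab("wrist")
K,R,t=e
for w in ([546.8,30,54.4],[546.8,30,73.4],[546.3,30,78]):
    c=K@(R@np.array(w)+t);print(w,c[:2]/c[2],c[2])
np.set_printoptions(linewidth=220,suppress=True)
print(d[170:300:10,150:370:12].round())
P,u,v=cloud(d,e);Z=np.zeros(d.shape);Z[v,u]=P[:,2];print(Z[170:300:10,150:370:12].round())
S=P[(np.hypot(P[:,0]-547,P[:,1]-29)<50)&(P[:,2]>72)&(P[:,2]<80)];print(len(S),circ(S),rect(S))
for c in ("scene",):
    p,d,e=grab(c,"s2")
    Im=cv2.resize(p[130:240,180:330],None,fx=5,fy=5,interpolation=2)[:,:,::-1];cv2.imwrite("pics/s2c.png",Im)
print(s["force"],s["gripper_width"])
E
```

```text
[546.8, 30, 54.4] [257.67370853 213.95789459] 220.59781306167338
[546.8, 30, 73.4] [257.75333074 222.93861371] 202.17149800871772
[546.3, 30, 78] [257.05382293 225.1070867 ] 197.6676893769452
[[217. 217. 217. 218. 218. 218. 217. 217. 202. 197. 202. 217. 218. 217. 217.   0. 218. 217. 218.]
 [219. 218. 219. 219. 219. 219. 220. 192. 191. 189. 191. 191. 220. 220. 219. 219. 219. 220. 219.]
 [222. 220. 220. 219. 221. 221. 192. 192. 193. 192. 192. 192. 192. 220. 221. 220. 221. 221. 221.]
 [223. 222. 223. 223. 223. 223. 195. 194. 194. 223. 195. 193. 193. 222. 223. 223. 223. 224. 223.]
 [225. 224. 225. 225. 225. 196. 169. 179. 225. 225. 225. 175. 170. 195. 225. 224. 225. 225. 277.]
 [ 92.  92.  92.  92.  91. 198. 154. 179. 226. 227. 227. 156. 153.   0.  91.  91.  91.  91.  91.]
 [ 83.  83.  84.  82.  85. 140. 145. 178. 224. 227. 223. 157. 140. 140.  83.  84.  83.  82.  84.]
 [ 76.  77.  76.  76.  81. 130. 132. 178. 206. 211. 207. 157. 132. 129.  82.  77.  78.  76.  76.]
 [ 75.  74.  75.  74.  81.  84.  84.  84.  82.  84.  83.  83.  83.  83.  79.  76.  74.  75.  74.]
 [ 75.  75.  76.  74.  80.
[... 1096 characters left out ...]
73.  68.  72. 118. 141. 144. 188. 193. 192. 193. 193.]
 [196. 196. 195. 196. 189. 187. 187. 187. 188. 187. 188. 188. 188. 188. 192. 195. 197. 195. 196.]
 [196. 196. 195. 197. 191. 190. 189. 190. 189. 189. 190. 191. 189. 189. 193. 196. 196. 196. 196.]
 [196. 196. 196. 196. 191. 189. 190. 190. 190. 189. 189. 190. 189. 189. 192. 196. 196. 196. 196.]
 [  0.   0. 196. 195. 192. 168. 149.  50.  50.  50.  49. 123. 150. 173. 193. 195. 197. 196. 196.]
 [196. 196. 196. 196. 189. 169. 150.  50.  50.  50.  49.  50. 150. 174. 192. 196. 197. 197. 197.]]
3057 [545.24683816  37.07686594  23.28092538] (array([542.9,  39.2]), array([66.9, 50.2]), 24.52)
[ 0.79165235 -0.08658276 -0.38182269] 26.368140352474672
```

View pics/s2c.png

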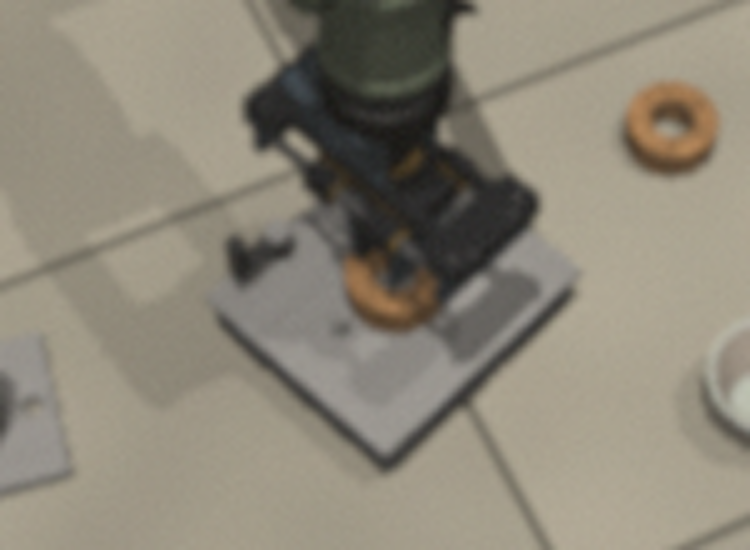

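The scene crop shows the finger tips over the ring's hole at (400,265), above its top face. The fingers closed over the ring without gripping it, so I'll check where the tips really are.

```bash
python3 - <<'E'
from h import *
s=env.state();print(s["gripper_width"],s["ee_pos"])
T=Ro.from_euler('xyz',s["ee_rot"],degrees=True).as_matrix()
for c in ("wrist","scene","side"):
    p,d,e=grab(c);P,u,v=cloud(d,e)
    q=(P-s["ee_pos"])@T
    dark=(p[v,u].astype(int).max(1)<75)
    m=(abs(q[:,0])<25)&(abs(q[:,1])<60)&(q[:,2]<8)&(q[:,2]>-60)&dark
    Q=q[m];print(c,len(Q))
    for lo in range(-60,8,6):
        S=Q[(Q[:,2]>=lo)&(Q[:,2]<lo+6)]
        if len(S)>3:print(lo,len(S),"x",S[:,0].min().round(),S[:,0].max().round(),"y",np.percentile(S[:,1],[0,25,75,100]).round())
    m=(abs(P[:,0]-547)<45)&(abs(P[:,1]-30)<45)&(P[:,2]>60)&(P[:,2]<84)&(p[v,u,0].astype(int)-p[v,u,2]>35)
    print("cork",m.sum(),rect(P[m]),P[m][:,2].max())
E
```

```text
18.40399734891638 [546.75298033  30.07125575  54.43513194]
wrist 453
-60 143 x 12.0 18.0 y [-19. -14.  12.  18.]
-54 170 x -0.0 18.0 y [-19. -12.  11.  17.]
-48 93 x -3.0 18.0 y [-18. -14.  12.  17.]
-42 22 x -3.0 18.0 y [-16. -11.   9.  12.]
-24 8 x -14.0 11.0 y [-33. -23.  -4.  -2.]
0 16 x -6.0 -5.0 y [-58. -47. -41. -38.]
cork 3350 (array([542. ,  39.9]), array([58.2, 50.7]), 57.26) 80.0355027288167
scene 40
-60 7 x -19.0 11.0 y [-13.  -2.  13.  15.]
-54 9 x -19.0 -3.0 y [-17. -13.  14.  15.]
-48 8 x -18.0 2.0 y [-12. -10.  11.  14.]
0 4 x 1.0 16.0 y [-14.  -9.  -4.  -1.]
cork 139 (array([558.2,  18.4]), array([61.2, 36.1]), 49.34) 83.11847665507723
side 14
-48 6 x -20.0 -17.0 y [-13.  -9.   8.  11.]
cork 148 (array([543.6,  20.2]), array([52.3, 64.7]), 56.16) 82.5798764286288
```

Emit:
send_rows(targets=[[[0,0,0,0,0,0,-1],[0,0,0,0,0,0,-1],[0,0,0,0,0,0,-1],[0,0,0,0,0,0,-1],[0,0,0,0,0,0,-1],[0,0,0,0,0,0,-1],[0,0,0,0,0,0,-1],[0,0,0,0,0,0,-1]]])

```text
time_s: 5.35
ee_pos: [546.8, 30.1, 54.5]
ee_rot: [180.0, 0.0, 110.7]
force: [-1.3, -0.1, -0.4]
gripper_width: 67.4
gripper_force: 0.0
```

```bash
python3 - <<'E'
from h import *
s=env.state();print(env.grasp_offset,s["gripper_width"],s["ee_pos"],s["force"])
print(optics.camera_info("wrist"))
T=Ro.from_euler('xyz',s["ee_rot"],degrees=True).as_matrix()
for c in ("wrist","scene","side"):
    p,d,e=grab(c);P,u,v=cloud(d,e)
    q=(P-s["ee_pos"])@T
    m=(abs(q[:,0])<25)&(abs(q[:,1])<75)&(abs(q[:,1])>38)&(q[:,2]<-2)&(q[:,2]>-90)
    Q=q[m];print(c,len(Q))
    for lo in range(-90,0,6):
        S=Q[(Q[:,2]>=lo)&(Q[:,2]<lo+6)]
        if len(S)>2:print(lo,len(S),"x",S[:,0].min().round(),S[:,0].max().round(),"y",np.percentile(S[:,1],[0,25,75,100]).round())
    S=P[(np.hypot(P[:,0]-547,P[:,1]-30)<42)&(P[:,2]>73)&(P[:,2]<83)];print("ring",len(S),rect(S))
E
```

```text
18.8 67.39469620899501 [546.78459365  30.07819832  54.48618349] [-1.34098262 -0.10808537 -0.39718846]
{'camera_matrix': array([[304.8601883 ,   0.        , 256.50184498],
       [  0.        , 304.8601883 , 192.08514927],
       [  0.        ,   0.        ,   1.        ]]), 'mount': array([[ 8.06685520e-04, -9.69802275e-01, -2.43891157e-01,
         6.90870719e+01],
       [ 9.99999235e-01,  1.01096253e-03, -7.12403286e-04,
        -6.74755427e-01],
       [ 9.37455150e-04, -2.43890396e-01,  9.69802349e-01,
        -2.10036581e+02],
       [ 0.00000000e+00,  0.00000000e+00,  0.00000000e+00,
         1.00000000e+00]])}
wrist 801
-90 186 x 17.0 19.0 y [-46. -42.  41.  45.]
-84 148 x 17.0 19.0 y [-45. -42.  41.  44.]
-78 122 x 18.0 19.0 y [-45. -42.  40.  44.]
-72 100 x 17.0 19.0 y [-45. -42.  41.  43.]
-66 80 x 17.0 19.0 y [-44. -42.  40.  42.]
-60 66 x 18.0 18.0 y [-44. -41.  40.  42.]
-54 55 x 17.0 18.0 y [-43. -41.  39.  42.]
-48 37 x 17.0 18.0 y [-43. -40.  39.  41.]
-42 7 x 17.0 18.0 y [-40. -39. -38. -38.]
ring 4735 (array([544.1,  39.9]), array([67.3, 50.1]), 17.61)
scene 54
-90 5 x -19.0 -3.0 y [-49. -46. -38. -38.]
-84 7 x -18.0 2.0 y [-45. -40.   2.  46.]
-78 7 x -19.0 1.0 y [-46. -40.  43.  45.]
-72 5 x -19.0 5.0 y [-46. -42. -38.  43.]
-66 7 x -20.0 10.0 y [-45. -40.  41.  44.]
-60 8 x -19.0 14.0 y [-42. -39.  42.  44.]
-54 8 x -19.0 13.0 y [-42. -39.  41.  43.]
-48 6 x -20.0 -14.0 y [-42. -41.  19.  42.]
ring 135 (array([546. ,  21.5]), array([49.9, 68. ]), 81.27)
side 82
-84 9 x -20.0 11.0 y [-51. -50.  39.  46.]
-78 8 x -16.0 12.0 y [-51. -49. -47. -45.]
-72 17 x -20.0 11.0 y [-52. -49. -40.  44.]
-66 10 x -20.0 9.0 y [-47. -47.  19.  41.]
-60 10 x -20.0 13.0 y [-49. -47.  17.  46.]
-54 16 x -19.0 13.0 y [-48. -47. -43.  46.]
-48 8 x -20.0 5.0 y [-48. -45. -22.  45.]
-42 3 x -16.0 11.0 y [-44. -43. -43. -42.]
ring 68 (array([549.5,  13.5]), array([66.1, 36.8]), 7.63)
```

The true finger tips lie about 40 mm behind the reported TCP at any opening. I'll allow for that from here: open fully, go 37 mm lower, then close.

Emit:
send_rows(targets=[[[0,0,0,0,0,0,-1],[0,0,0,0,0,0,-1],[0,0,0,0,0,0,-1],[0,0,0,0,0,-0.065,-1],[0,0,0,0,0,-0.06,-1],[0,0,0,0,0,-0.06,-1],[0,0,0,0,0,0,-1],[0,0,0,0,0,0,1],[0,0,0,0,0,0,1],[0,0,0,0,0,0,1],[0,0,0,0,0,0,1],[0,0,0,0,0,0,1]]], grip_force=12)

```text
time_s: 6.7
ee_pos: [547.3, 30.1, 18.0]
ee_rot: [179.9, 0.0, 110.7]
force: [0.2, 0.4, 1.7]
gripper_width: 67.7
gripper_force: 12.0
```

Emit:
send_rows(targets=[[[0,0,0,0,0,0.05,1],[0,0,0,0,0,0.15,1],[0,0,0,0,0,0.1,1],[0,0,0,-0.0477,0.2037,0,1],[0,0,0,-0.0477,0.2037,0,1],[0,0,0,-0.0477,0.2037,0,1],[0,0,0,-0.0477,0.2037,0,1],[0,0,0,-0.0477,0.2037,0,1],[0,0,0,-0.0477,0.2037,0,1],[0,0,0,0,0,0,1],[0,0,0,0,0,0,1],[0,0,0,0,0,0,1]]])

```text
time_s: 7.9
ee_pos: [489.6, 273.5, 77.7]
ee_rot: [-180.0, 0.0, 110.6]
force: [-0.8, -0.7, -1.2]
gripper_width: 68.0
gripper_force: 12.0
```

```bash
python3 - <<'E'
from h import *
s=env.state();print(s["gripper_width"],s["ee_pos"],s["force"])
for c in ("wrist","side"):
    p,d,e=grab(c);P,u,v=cloud(d,e)
    cork=(p[v,u,0].astype(int)-p[v,u,2]>30)&(np.hypot(P[:,0]-490,P[:,1]-274)<70)
    for n,a,b in (("low",15,32),("hi",100,150)):
        S=P[cork&(P[:,2]>a)&(P[:,2]<b)]
        if len(S):print(c,n,len(S),rect(S),np.percentile(S[:,2],[5,50,95]))
E
```

```text
68.02923169231548 [489.61730807 273.54080023  77.68880241] [-0.78976118 -0.7021872  -1.16388509]
wrist low 1714 (array([490.8, 280. ]), array([61.7, 66.9]), 48.31) [25.90014889 27.68661256 28.83240275]
wrist hi 7695 (array([489.4, 275.8]), array([67. , 67.6]), 35.45) [122.49025969 137.3238006  138.395266  ]
side low 168 (array([490.2, 274. ]), array([69.6, 65.3]), 62.96) [17.34714715 26.49298877 30.47779507]
side hi 117 (array([499.8, 259.2]), array([67.7, 35.8]), 47.15) [113.75491227 133.58273478 139.87093847]
```

Emit:
send_rows(targets=[[[0,0,0,0.001,0.003,-0.15,1],[0,0,0,0,0,-0.15,1],[0,0,0,0,0,-0.07,1],[0,0,0,0,0,-0.03,1],[0,0,0,0,0,-0.007,1],[0,0,0,0,0,0,1],[0,0,0,0,0,0,1]]])

```text
time_s: 8.7
ee_pos: [490.6, 275.3, -3.0]
ee_rot: [179.9, -0.0, 110.6]
force: [-0.2, -0.1, -0.0]
gripper_width: 68.1
gripper_force: 12.0
```

Emit:
send_rows(targets=[[[0,0,0,0,0,0,-1],[0,0,0,0,0,0,-1],[0,0,0,0,0,0,-1],[0,0,0,0,0,0,-1],[0,0,0,0,0,0,-1],[0,0,0,0,0,0.1,-1],[0,0,0,0,0,0.2,-1],[0,0,0,0,0,0.22,-1],[0,0,0,0,0,0.2,-1],[0,0,0,0,0,0.1,-1]]])

```text
time_s: 9.7
ee_pos: [491.3, 276.0, 164.1]
ee_rot: [179.6, -0.0, 110.7]
force: [0.5, -0.0, -0.3]
gripper_width: 91.0
gripper_force: 0.0
```

```bash
python3 - <<'E'
from h import *
s=env.state();print(s["gripper_width"],s["ee_pos"],s["force"],s["time_s"])
for c in ("wrist","side"):
    p,d,e=grab(c);P,u,v=cloud(d,e)
    cork=(p[v,u,0].astype(int)-p[v,u,2]>30)&(np.hypot(P[:,0]-490,P[:,1]-274)<70)
    for n,a,b in (("low",3,24),("hi",50,70)):
        S=P[cork&(P[:,2]>a)&(P[:,2]<b)]
        if len(S):print(c,n,len(S),rect(S),np.percentile(S[:,2],[5,50,95]))
    C=P[(abs(P[:,0]-495)<95)&(abs(P[:,1]+268)<95)]
    if c=="side":
      # cup plate: points on plate
      r=np.hypot(C[:,0]-495,C[:,1]+268); Q=C[(abs(C[:,2]-10)<3.5)]
      print("plate",len(Q),rect(Q))
E
```

```text
91.03327354080689 [491.2823101  275.98437462 164.1447361 ] [ 0.52646876 -0.02471642 -0.31734986] 9.7
wrist low 170 (array([481.5, 286.8]), array([49.9, 48.2]), 88.32) [ 3.80055285 13.55683528 22.55792897]
wrist hi 2406 (array([489.2, 276.2]), array([66.5, 66.7]), 18.51) [54.26538818 55.74619867 56.93671948]
side low 54 (array([481.2, 253. ]), array([47. , 88.8]), 76.17) [ 3.87307035 13.23486124 21.92825575]
side hi 141 (array([489.1, 273.3]), array([66.3, 64.3]), 34.86) [51.06198702 55.27343315 58.55958328]
plate 558 (array([ 497.9, -266.9]), array([185.5, 134.9]), 85.46)
```

Ring_a is stacked: its top is at 56 mm and level. Next is the cup.

Emit:
send_rows(targets=[[[0,0,0,0.0015,-0.2265,0.04,-1],[0,0,0,0.0015,-0.2265,0.04,-1],[0,0,0,0.0015,-0.2265,0.04,-1],[0,0,0,0.0015,-0.2265,0.04,-1],[0,0,0,0.0015,-0.2265,0.04,-1],[0,0,0,0.0015,-0.2265,0.04,-1],[0,0,0,0.0015,-0.2265,0.04,-1],[0,0,0,0.0015,-0.2265,0,-1],[0,0,0,0.0015,-0.2265,0,-1],[0,0,0,0.0015,-0.2265,0,-1],[0,0,0,0.0015,-0.2265,0,-1],[0,0,0,0.0015,-0.2265,0,-1]]])

```text
time_s: 11.0
ee_pos: [492.3, -269.9, 214.1]
ee_rot: [-179.9, -0.1, 110.7]
force: [0.6, 0.9, -0.1]
gripper_width: 91.2
gripper_force: 0.0
```

Emit:
send_rows(targets=[[[0,0,0,0,0,0,-1],[0,0,0,0,0,0,-1],[0,0,0,0,0,0,-1]]])

```text
time_s: 11.3
ee_pos: [492.9, -267.3, 214.9]
ee_rot: [-179.9, -0.1, 110.7]
force: [0.3, -0.1, 0.3]
gripper_width: 91.3
gripper_force: 0.0
```

```bash
python3 - <<'E'
from h import *
s=env.state();print(s["ee_pos"],s["ee_rot"],s["time_s"])
p,d,e=grab("wrist","w3");P,u,v=cloud(d,e)
C=P[(abs(P[:,0]-495)<95)&(abs(P[:,1]+268)<95)]
Q=C[abs(C[:,2]-78)<3];print("rim",len(Q),circ(Q),rect(Q))
Q=C[abs(C[:,2]-10)<2.5];print("plate",len(Q),rect(Q),Q[:,2].mean())
np.save("c.npy",C)
E
```

```text
[ 492.86263336 -267.28828153  214.93564902] [-1.79936559e+02 -1.28029316e-01  1.10707509e+02] 11.3
rim 463 [ 493.31932158 -266.05672764   31.14413859] (array([ 493.3, -266.1]), array([65.1, 64.7]), 30.9)
plate 4803 (array([ 493.5, -266.6]), array([130.2, 110.2]), 81.6) 9.904048777302972
```

View pics/w3.png

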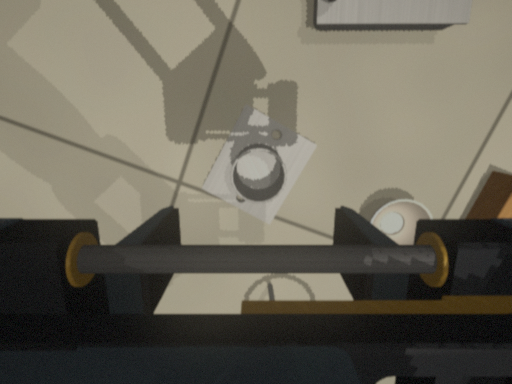

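The wrist picture shows the cup at (258,173) with holes at (276,134) and (240,198), and the tripod ring at (275,300). The plate's long axis lies at 81.6°. I'll turn the gripper -29.1° and descend onto the cup.

Emit:
send_rows(targets=[[[0,0,-0.081,0.004,-0.0045,-0.125,-1],[0,0,-0.081,0,0,-0.125,-1],[0,0,-0.081,0,0,-0.125,-1],[0,0,-0.0805,0,0,-0.125,-1],[0,0,0,0,0,-0.2,-1],[0,0,0,0,0,-0.2,-1],[0,0,0,0,0,-0.15,-1],[0,0,0,0,0,-0.08,-1],[0,0,0,0,0,0,-1],[0,0,0,0,0,0,-1]]])

```text
time_s: 12.35
ee_pos: [494.7, -268.6, -9.4]
ee_rot: [180.0, 0.0, 81.6]
force: [0.5, 0.5, 0.3]
gripper_width: 91.1
gripper_force: 0.0
```

Emit:
send_rows(targets=[[[0,0,0,0,0,0,1],[0,0,0,0,0,0,1],[0,0,0,0,0,0,1],[0,0,0,0,0,0,1],[0,0,0,0,0,0,1],[0,0,0,0,0,0,1]]], grip_force=40)

```text
time_s: 12.95
ee_pos: [494.3, -269.6, -9.2]
ee_rot: [180.0, 0.0, 81.6]
force: [-1.0, 0.7, 5.8]
gripper_width: 63.7
gripper_force: 40.0
```

Emit:
send_rows(targets=[[[0,0,0,0,0,0.025,1],[0,0,0,0,0,0.075,1],[0,0,0,0,0,0.15,1],[0,0,0,0,0,0.15,1],[0,0,0,0,0,0.15,1],[0,0,0,0,0,0.1,1],[0,0,0,0,0,0,1],[0,0,0,0,0,0,1]]])

```text
time_s: 13.75
ee_pos: [493.4, -269.0, 119.0]
ee_rot: [-179.9, -0.0, 81.6]
force: [-0.3, -0.2, -4.6]
gripper_width: 64.3
gripper_force: 40.0
```

```bash
cat >> h.py <<'E'
def cuphold(z0):
    s=env.state();print(s["ee_pos"],s["ee_rot"],s["force"],s["gripper_width"],s["time_s"])
    T=Ro.from_euler('xyz',s["ee_rot"],degrees=True).as_matrix()
    p,d,e=grab("wrist","wc");P,u,v=cloud(d,e);q=P-s["ee_pos"]
    m=(np.hypot(q[:,0],q[:,1])<100)
    Q=P[m&(abs(P[:,2]-z0-78)<4)&(np.hypot(q[:,0],q[:,1])<45)];print("rim",len(Q),circ(Q,31.3) if len(Q) else 0,Q[:,2].mean())
    Q=P[m&(abs(P[:,2]-z0-10)<5)]
    Q=Q[abs(Q[:,2]-np.median(Q[:,2]))<3]
    A=np.c_[Q[:,:2],np.ones(len(Q))];k=np.linalg.lstsq(A,Q[:,2],rcond=None)[0]
    print("plate",len(Q),rect(Q),"z",np.median(Q[:,2]),"slope deg",np.rad2deg(k[:2]))
    return P,p,e,d,u,v
E
python3 - <<'E'
from h import *
cuphold(130)
E
```

```text
[ 493.39024759 -268.98825021  119.04311234] [-1.79915918e+02 -3.70683306e-02  8.15501780e+01] [-0.32125713 -0.20841395 -4.59889657] 64.27388557831279 13.75
rim 2303 [ 493.13747479 -265.24804841   34.        ] 206.39664307750098
plate 13221 (array([ 493. , -264.8]), array([127.2, 110.4]), 81.6) z 138.14690490402725 slope deg [-0.2609915  -0.49430949]
```

Emit:
send_rows(targets=[[[0,0,0.0462,0.0335,0.2136,0,1],[0,0,0.0462,0.0335,0.2136,0,1],[0,0,0.0462,0.0335,0.2136,0,1],[0,0,0.0462,0.0335,0.2136,0,1],[0,0,0.0462,0.0335,0.2136,0,1],[0,0,0.0462,0.0335,0.2136,0,1],[0,0,0.0462,0.0335,0.2136,0,1],[0,0,0,0,0,0,1],[0,0,0,0,0,-0.1,1],[0,0,0,0,0,-0.05,1],[0,0,0,0,0,0,1],[0,0,0,0,0,0,1]]])

```text
time_s: 15.0
ee_pos: [540.7, 29.1, 89.5]
ee_rot: [-179.9, -0.0, 110.6]
force: [0.4, 0.7, -3.4]
gripper_width: 64.2
gripper_force: 40.0
```

```bash
python3 - <<'E'
from h import *
P,p,e,d,u,v=cuphold(98)
B=P[(abs(P[:,0]-540)<130)&(abs(P[:,1]-30)<130)&(abs(P[:,2]-50)<3)];print("base",len(B),rect(B))
a=np.deg2rad(20.75);q=np.array([540.1,32.7])+50*np.array([-np.sin(a),np.cos(a)])
S=P[(np.hypot(P[:,0]-q[0],P[:,1]-q[1])<14)&(P[:,2]>56)&(P[:,2]<66)];print("peg+",q,len(S),rect(S) if len(S) else 0)
for c in ("scene","side"):
    p,d,e=grab(c);P,u,v=cloud(d,e)
    m=(abs(P[:,0]-540)<90)&(abs(P[:,1]-30)<90)
    Q=P[m&(abs(P[:,2]-108)<4)];print(c,"plate",len(Q),rect(Q))
    Q=P[m&(abs(P[:,2]-176)<4)];print(c,"rim",len(Q),rect(Q) if len(Q) else 0)
    B=P[(abs(P[:,0]-540)<130)&(abs(P[:,1]-30)<130)&(abs(P[:,2]-50)<4)];print("base",len(B),rect(B))
E
```

```text
[540.68148831  29.08714559  89.50697003] [-1.79927444e+02 -2.41570586e-02  1.10606897e+02] [ 0.41467508  0.6991909  -3.39825188] 64.16312267719786 15.0
rim 2588 [538.57607274  33.02547196  34.        ] 175.9175984894316
plate 13191 (array([538.3,  33.2]), array([110.4, 126.9]), 20.66) z 108.6114363355883 slope deg [ 0.01739211 -0.48273698]
base 12235 (array([529.4,  60.5]), array([170.5, 130.6]), 20.87)
peg+ [522.3854481   79.45676048] 115 (array([522.1,  79.2]), array([8.8, 8.8]), 66.33)
scene plate 508 (array([532.1,  24.7]), array([127.3, 134.1]), 20.65)
scene rim 45 (array([538.3,  18.7]), array([69.1, 71.7]), 56.01)
base 1193 (array([540.3,  31.7]), array([171.6, 192.8]), 20.59)
side plate 424 (array([540.8,  30. ]), array([115.7, 131.7]), 21.26)
side rim 15 (array([556.3,  13.8]), array([64.5, 17.4]), 36.07)
base 863 (array([541. ,  29.7]), array([171.8, 190.7]), 21.01)
```

View pics/wc.png

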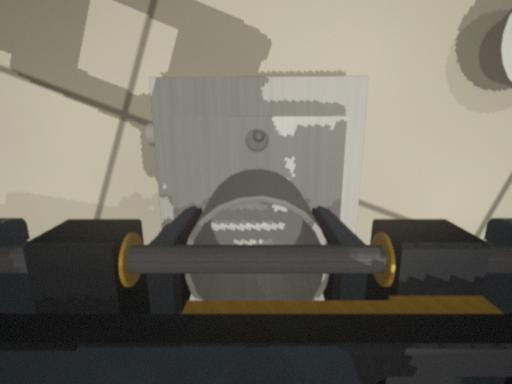

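The wrist picture shows the far hole and the peg inside it at (257,138), nearly aligned. I'll measure that offset.

```bash
python3 - <<'E'
from h import *
p,d,e=grab("wrist");P,u,v=cloud(d,e)
Z=np.full(d.shape,np.nan);Z[v,u]=P[:,2]
zp=np.nanmedian(Z[100:115,200:300]);print("zp",zp)
zp=108.5
mask=np.zeros(d.shape,np.uint8);mask[118:160,235:280]=(Z[118:160,235:280]<zp-3.5)
n,l,st,ce=cv2.connectedComponentsWithStats(mask);i=1+np.argmax(st[1:,4]);print(st[i],ce[i])
cs,_=cv2.findContours((l==i).astype(np.uint8),cv2.RETR_EXTERNAL,cv2.CHAIN_APPROX_NONE)
W=np.array([onplane(x[0],zp,e) for x in cs[0]]);c=circ(W);print("hole",c,rect(W))
R=np.array([[.9351,.3543],[-.3543,.9351]])
peg=np.array([522.15,79.3])
print("peg-hole in base x,y",R@(peg-c[:2]))
m=(l==i)[v,u]&(abs(P[:,2]-61)<4);print("pegtop",m.sum(),P[m].mean(0))
g=cv2.cvtColor(p,cv2.COLOR_RGB2GRAY)[122:156,238:278];cv2.imwrite("pics/hole.png",cv2.resize(g,None,fx=14,fy=14,interpolation=0))
E
```

```text
zp 49.88120825887037
[247 131  20  20 323] [256.3498452  140.47368421]
hole [521.66307939  79.33305283   6.00360192] (array([521.8,  79.4]), array([11.9, 11.7]), 20.66)
peg-hole in base x,y [ 0.44360884 -0.20342368]
pegtop 117 [522.08551156  79.16228658  60.68665835]
```

View pics/hole.png

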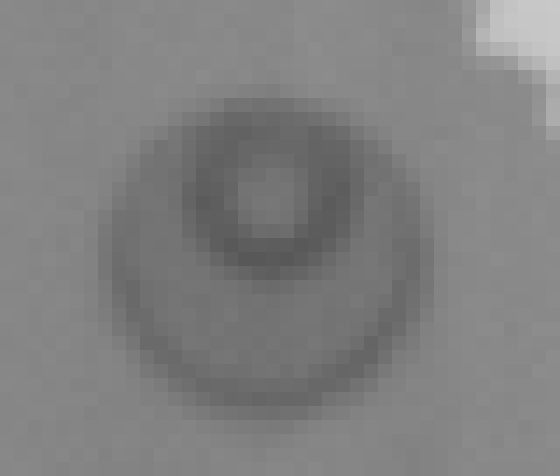

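The hole crop shows the peg at (272,195) inside the hole centred on (266,250). The difference is view angle: the measured offset is 0.5 mm or less. Lowering gently.

Emit:
send_rows(targets=[[[0,0,0,0.002,0.0005,-0.1,1],[0,0,0,0,0,-0.06,1],[0,0,0,0,0,0,1],[0,0,0,0,0,-0.01,1],[0,0,0,0,0,-0.01,1],[0,0,0,0,0,-0.01,1],[0,0,0,0,0,0,1]]])

```text
time_s: 15.9
ee_pos: [541.4, 29.7, 52.1]
ee_rot: [180.0, 0.0, 110.7]
force: [0.4, -0.8, -3.4]
gripper_width: 64.1
gripper_force: 40.0
```

Emit:
send_rows(targets=[[[0,0,0,0,0,-0.01,1],[0,0,0,0,0,-0.01,1],[0,0,0,0,0,-0.01,1],[0,0,0,0,0,0,1]]])

```text
time_s: 16.3
ee_pos: [541.1, 29.8, 45.7]
ee_rot: [-180.0, -0.0, 110.7]
force: [-0.6, 0.3, -3.9]
gripper_width: 64.2
gripper_force: 40.0
```

Bottom is at about 55 mm with no contact force, so the pegs are in the holes.

Emit:
send_rows(targets=[[[0,0,0,0,0,-0.01,1],[0,0,0,0,0,-0.01,1],[0,0,0,0,0,-0.005,1],[0,0,0,0,0,0,1]]])

```text
time_s: 16.7
ee_pos: [541.4, 29.8, 41.0]
ee_rot: [180.0, -0.0, 110.7]
force: [-0.2, -0.2, -3.3]
gripper_width: 64.1
gripper_force: 40.0
```

Emit:
send_rows(targets=[[[0,0,0,0,0,-0.004,1],[0,0,0,0,0,0,-1],[0,0,0,0,0,0,-1],[0,0,0,0,0,0,-1],[0,0,0,0,0,0,-1],[0,0,0,0,0,0,-1],[0,0,0,0,0,0.1,-1],[0,0,0,0,0,0.2,-1],[0,0,0,0,0,0.2,-1],[0,0,0,0,0,0.2,-1],[0,0,0,0,0,0.05,-1],[0,0,0,0,0,0,-1]]])

```text
time_s: 17.9
ee_pos: [542.6, 29.8, 192.1]
ee_rot: [179.8, 0.1, 110.7]
force: [-0.1, 0.9, -0.6]
gripper_width: 91.5
gripper_force: 0.0
```

```bash
python3 - <<'E'
from h import *
cuphold(50)
E
```

```text
[542.55493013  29.80520092 192.09539032] [1.79762043e+02 7.88594873e-02 1.10663931e+02] [-0.12294779  0.88107541 -0.60359704] 91.51029925121347 17.9
rim 756 [539.28600784  33.19084296  34.        ] 127.42247322912937
plate 6970 (array([526.8,  27.8]), array([137.3, 129.2]), 20.71) z 59.92162406453582 slope deg [-0.03675708 -0.0745081 ]
```

The cup is fully home: plate top at 59.9 mm, rim at 127.4 mm, level. Next is the latch, with the fingers shut and pushing along the base's (+x,+y) diagonal.

Emit:
send_rows(targets=[[[0,0,0.0625,-0.0341,-0.0784,0,1],[0,0,0.0625,-0.0341,-0.0784,0,1],[0,0,0.0625,-0.0341,-0.0784,0,1],[0,0,0.0625,-0.0341,-0.0784,0,1],[0,0,0.0625,-0.0341,-0.0784,0,1],[0,0,0.0625,-0.0341,-0.0784,0,1],[0,0,0.0625,-0.0341,-0.0784,0,1],[0,0,0.0625,-0.0341,-0.0784,0,1],[0,0,0,0,0,0,1],[0,0,0,0,0,0,1],[0,0,0,0,0,0,1]]])

```text
time_s: 19.05
ee_pos: [486.7, -95.0, 189.4]
ee_rot: [180.0, -0.1, 155.6]
force: [-0.5, -0.7, -0.7]
gripper_width: 6.1
gripper_force: 0.0
```

Emit:
send_rows(targets=[[[0,0,0,0,0,-0.15,1],[0,0,0,0,0,-0.2,1],[0,0,0,0,0,-0.2,1],[0,0,0,0,0,-0.16,1],[0,0,0,0,0,-0.05,1],[0,0,0,0,0,0,1],[0,0,0,0,0,0,1]]])

```text
time_s: 19.75
ee_pos: [488.3, -95.7, 39.5]
ee_rot: [180.0, 0.1, 155.7]
force: [0.4, 0.3, 0.6]
gripper_width: 0.1
gripper_force: 0.0
```

Emit:
send_rows(targets=[[[0,0,0,0.017,0.0376,0,1],[0,0,0,0.017,0.0376,0,1],[0,0,0,0.017,0.0376,0,1],[0,0,0,0.017,0.0376,0,1],[0,0,0,0.017,0.0376,0,1],[0,0,0,0.017,0.0376,0,1],[0,0,0,0.017,0.0376,0,1],[0,0,0,0.017,0.0376,0,1],[0,0,0,0,0,0,1],[0,0,0,0,0,0,1]]])

```text
time_s: 20.75
ee_pos: [514.3, -34.8, 38.1]
ee_rot: [179.9, 0.0, 155.7]
force: [1.0, 0.1, -0.6]
gripper_width: 0.4
gripper_force: 0.0
```

```bash
cat > l.py <<'E'
from h import *
s=env.state();print(s["ee_pos"],s["force"],s["time_s"])
o=np.array([540.6,30.3]);R=np.array([[.9354,.3535],[-.3535,.9354]])
for c in ("wrist","scene","side"):
    p,d,e=grab(c);P,u,v=cloud(d,e);b=np.c_[(P[:,:2]-o)@R.T,P[:,2]]
    S=b[(b[:,0]>-85)&(b[:,0]<-20)&(b[:,1]>-80)&(b[:,1]<-15)&(b[:,2]>94)&(b[:,2]<107)&(np.hypot(b[:,0],b[:,1])>38)]
    if len(S):
        m=np.median(S[:,:2],0);print(c,len(S),m,"theta",np.arctan2(m[0]+75,-(m[1]+34)))
E
python3 l.py
```

```text
[514.28658268 -34.78070234  38.07359958] [ 1.00549062  0.05514368 -0.64900033] 20.75
wrist 255 [-59.47307972 -39.41523847] theta 1.2352226062432892
scene 23 [-36.7469668 -60.2009614] theta 0.9702506805328367
side 11 [-61.94619013 -48.49985437] theta 0.7329652422774445
```

Emit:
send_rows(targets=[[[0,0,0,-0.05,-0.11,0,1],[0,0,0,-0.05,-0.11,0.03,1],[0,0,0,-0.03,-0.06,0.2,1],[0,0,0,0,0,0.22,1],[0,0,0,0,0,0.2,1],[0,0,0,0,0,0.15,1],[0,0,0,0,0,0,1],[0,0,0,0,0,0,1]]])

```text
time_s: 21.7
ee_pos: [488.1, -91.6, 198.4]
ee_rot: [180.0, 0.1, 155.6]
force: [-1.1, 0.2, -1.5]
gripper_width: 0.5
gripper_force: 0.0
```

```bash
python3 l.py; python3 - <<'E'
from h import *
for c in("side","wrist"):
    K,R,t=ext(c);p,_=optics.grab_frame(c);q=K@(R@np.array([515,-20,80.])+t);x,y=(q[:2]/q[2]).astype(int);print(c,x,y)
    if c=="side":cv2.imwrite("pics/lat.png",cv2.resize(p[max(0,y-60):y+60,max(0,x-80):x+80],None,fx=5,fy=5,interpolation=2)[:,:,::-1])
E
```

```text
[488.08049069 -91.61681128 198.41528658] [-1.12505667  0.18293018 -1.46286802] 21.7
wrist 162 [-39.25694155 -36.27623748] theta 1.5071988648873655
scene 19 [-37.09672804 -39.77747128] theta 1.419533911654696
side 15 [-38.56490631 -40.24337681] theta 1.401088422683353
side 251 200
wrist 326 177
```

View pics/lat.png

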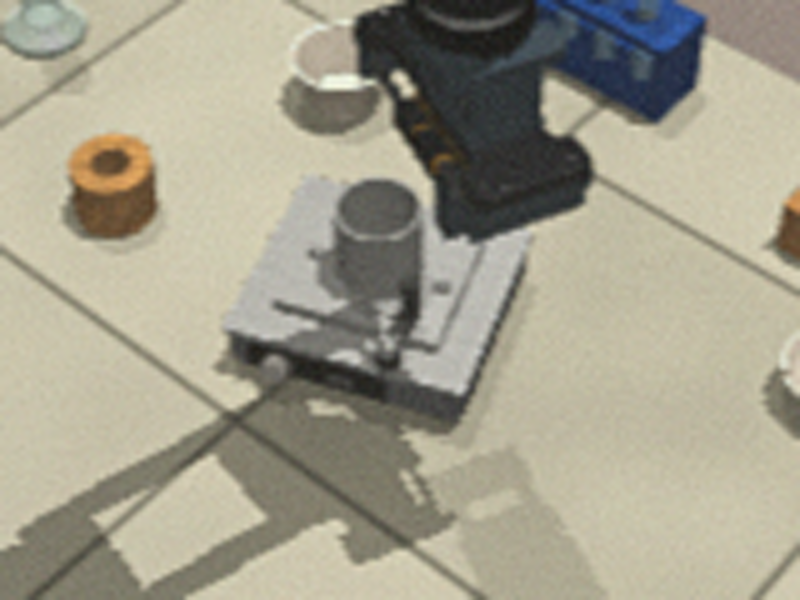

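The side crop shows the rings stacked at (113,185), the cup seated at (378,240) and the latch over the plate at (400,325), at about 1.42 rad. The robot is clear of everything.

```bash
python3 -c "
from workcell import env
print(env.job_done())"
```

```text
the job is handed in; nothing more can be done
None
```

I stacked the ring on ring_b, seated the cup flat on both pegs and swung the latch in to about 1.4 rad. I handed the job in at about 22 s, and no verdict came back.

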